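# Show the reader its white tile, then its black tile

## Robot

A 6-joint arm with a two-finger parallel gripper is mounted at the origin on a cart in front of the work surface, level with it; the furniture and walls round the work are solid. World frame = base frame: x ahead of the robot, y to its left, z up, the work surface at z = 0. Lengths are in m, angles in degrees, forces in N, time in s.
With the tool pointing down it reaches from about 0.35 to 0.875 m from the base axis. Payload 4.2 kg.
Tool frame: the origin (TCP) lies on the front face of the gripper's body, between the roots of the fingers; the fingertips stand 70 mm ahead of it and the grasp point (between the pads) lies 51 mm ahead of it; z points along the fingers, y is the line along which they close (so a half turn about z gives the same grasp; the last joint's range is limited). The gripper opens to 87 mm and grips with 3 to 60 N. Pads are 19 mm wide; open, the fingers measure 117 mm over their backs; the gripper's body (75 mm by 190 mm) begins 51 mm behind the grasp point.
Start: joints at [78.816, 22.042, 0.453, 0, -68.411, -14.817], TCP at [0.274, 0.562, 0.292] pointing down, gripper open.
Joint ranges: [-179.83, 179.83], [-69.29, 118.12], [-61.27, 80.66], [-181.25, 117.63], [-171.15, -9.14], [-177.46, 177.46]. Speed limits (degrees/s): [159.86, 159.86, 180, 180, 180, 180].

## Interface

Orientations are given as a 3x3 rotation matrix whose columns are the frame's x, y, z axes.
In Python, from station import r gives the robot as it stands.
- The arm moves only by the shell command python3 -m pendant 'ROWS' [OPENING]. ROWS is JSON, a list of rows, each a list of 2 entries, a list of its own where there are three numbers: the shift along the tool's x, y, z in mm, then the turn, a rotation vector about the tool's x, y, z in rad. A call has 1 to 10 rows; each row is the pose to reach, as a shift and turn from the pose commanded when the call began, along the tool's axes at that moment; what a row does not reach only later rows make up. A row lasts 1/10 s, in which the tool goes at most 50 mm and 8.59 degrees, less where a joint would pass 70% of its speed; a pose out of reach is approached as far as the arm can. A call with a gripper value outside its range is refused whole. OPENING is the opening, from 0 (shut) to 1 (fully open), set as the call begins (- or left out, the last holds). The fingers move at their own pace and stop on an object; the grip force is fixed at half the most. Time passes only in rows, so rows that repeat a pose let the fingers close. It gives the time, the measured TCP pose, the force, the opening and the grip force at its end, in the units of the state.
- r.sense(): the state, without advancing time (a new reading comes with each control period).
- r.capture(name): name is "scene" or "top" or "wrist"; returns a dict with "frame" (480x640x3 uint8, red, green, blue), "vertical_fov" (degrees; the focal length in pixels is half the picture's height over the tangent of half this angle, whatever the lens; pixels are square), "cx", "cy" (the principal point, pixels), "rvec" (rotation vector, rad) and "tvec" (3), from world to camera coordinates, as OpenCV has them. Camera axes: x right, y down, z forward; pixel columns grow to the right and rows downward; lengths in m; the calibration is good to about 2 mm. A picture is of the moment at which its call begins. There is no depth.
- r.finish_job(): hands the job in; it is judged then, once.
The state is a dict: "time_s": time; "joints": joint angles; "joint_velocities": joint speeds; "effort": joint torques, N m; "tcp_pos": TCP position; "ee_rot": TCP orientation; "wrist_force": force on the tool from outside, world axes, zero at the start; "moment": the same for the moment, N m; "gripper_width": opening from 0.0 (shut) to 1.0 (fully open); "gripper_force": force on a finger pad.
Only numpy, scipy, OpenCV 4.12 (cv2) and the standard library are available. Lean on these libraries where they do the work, as an engineer would, in place of code of your own. Each camera call takes 0.05 s, during which the arm holds its last target. There are 200 camera calls.

## Task

On the worktop left of the tall pier, calibrate the low reflectance reader with the grey block that carries a white and a black tile. Stand the block on the worktop with its white tile flat against the middle of the reader's window and keep it there for a good second, then turn the block a quarter turn and leave it standing, let go, with its black tile flat against the middle of the window. Keep the block upright and leave the similar block with the yellow and blue tiles where it is.

Things in the scene. Friction and masses are not known exactly. Their poses are not given: they have to be found in the camera images.
- ref_grip (a point): The reference block to use: grey block 50 x 50 mm, 46 mm high, 0.28 kg, with an upright square aluminium grip stem (22 x 22 mm, sides parallel to the block's) on top, up to 100 mm. White tile on its +x side, black on its +y side; each colour also shows along that edge of the top. Point: on the middle axis, 75 mm above the underside (grip the stem here); z up.
- reader_window (a point): Centre of the round black window (22 mm, blue ring) in the reader's upright steel face plate, 23 mm above the worktop. Plate 120 mm wide, 42 mm high, white housing behind it no higher; fixed to the worktop, facing roughly toward the robot. x points from the window into the reader (a block stands on the -x side), y along the plate, z up.
- other_grip (a point): The look-alike to leave alone: a block of the same shape and size, yellow tile on its +x side, blue on its +y side; point as on the other. ROOM: all this is on the worktop left (+y) of the tall white pier (x over 0.3, y -0.18 to -0.01, taller than the arm; a panel juts out to x 0.27). If the arm starts right of the pier, swing it across upright, close to its base.
Mind the look-alikes: they are no part of the job. Leave any red look-alike of the part that bears reader_window alone.

How it is judged (in metres and radians):
On the way:
1. the block stands with its white tile flat against the reader's window (x of reader_window in the frame of ref_grip between 0 and 0.035 m and y of reader_window in the frame of ref_grip between -0.015 and 0.015 m and z of reader_window in the frame of ref_grip above -0.062 m and angle between the x axis of ref_grip and the x axis of reader_window, either way round below 0.175 rad), for 0.8 s.
At the end, for the whole second after the job is handed in: The reference block stands upright (within 6 degrees) on the worktop, at rest, its black tile within 10 mm of the reader's face plate and within 10 degrees of parallel to it, centred on the window within 15 mm sideways; the robot has let go (y of reader_window in the frame of ref_grip between 0 and 0.035 m and x of reader_window in the frame of ref_grip between -0.015 and 0.015 m and z of reader_window in the frame of ref_grip above -0.062 m and angle between the y axis of ref_grip and the x axis of reader_window, either way round below 0.175 rad and angle between ref_grip's own z axis and vertical below 0.1 rad); the robot touches nothing.
It fails at once if the block with the yellow and blue tiles is moved more than 20 mm (distance of other_grip from where it was at the start of the episode above 0.02 m).
It fails at once if the reference block is tipped by more than 30 degrees (angle between ref_grip's own z axis and vertical above 0.52 rad).
It also fails if it takes over 72 s, if anything falls off the work surface, if the arm or the gripper's body presses on something with over 40 N, if the wrist force passes 120 N, or if a joint passes its speed limit or range.

## Working session

There is one attempt and no reset: what is moved stays moved. The work goes in short steps, Python scripts to look and compute and a shell command to move; the robot and the scene stay as the last step left them, time stands still between calls to the robot, and variables do not carry over. Pictures are saved under pics/ and viewed, at most 10 in all, crops included, and the job is handed in when it is done.

```bash
mkdir -p pics; cat > h.py <<'E'
import numpy as np, cv2
from station import r
def save(n,fn):
    c=r.capture(n); cv2.imwrite(f'pics/{fn}.png',c['frame'][:,:,::-1])
    np.savez(f'pics/{fn}.npz',**{k:np.array(v) for k,v in c.items()}); return c
def ray(c,u,v):
    f=240/np.tan(np.radians(float(c['vertical_fov']))/2)
    R=cv2.Rodrigues(np.array(c['rvec'],float))[0]; t=np.array(c['tvec'],float).ravel()
    return -R.T@t, R.T@np.array([(u-c['cx'])/f,(v-c['cy'])/f,1.])
def onz(c,u,v,z):
    o,d=ray(c,u,v); return o+d*(z-o[2])/d[2]
E
python3 - <<'E'
from h import *
a=[save(n,n+'1') for n in ('scene','top','wrist')]
for c in a: print(ray(c,320,240),c['vertical_fov'],c['cx'],c['cy'])
s=r.sense(); print(s['tcp_pos'],s['ee_rot'],s['gripper_width'],s['time_s'])
cv2.imwrite('pics/tw.png',np.hstack([cv2.resize(c['frame'],(400,300))[:,:,::-1] for c in a[:2]]))
E
```

```text
(array([-0.02687779, -0.19573594,  0.71359588]), array([ 0.54494659,  0.48951217, -0.68074528])) 46.99797306538037 320.9427049920363 239.7714633125635
(array([0.40580069, 0.25029418, 0.9369176 ]), array([ 0.06586732, -0.00781996, -0.99802041])) 57.549812548587774 314.8879540087367 232.3361019799814
(array([0.34135092, 0.52970855, 0.38406888]), array([-0.22957571,  0.11537149, -0.96657816])) 71.49771411266295 321.6080266894371 245.43404954645032
[0.27381957 0.56145596 0.29142095] [[ 8.98736400e-01 -4.38488854e-01 -6.38526325e-04]
 [-4.38489309e-01 -8.98735122e-01 -1.51879788e-03]
 [ 9.21099074e-05  1.64498591e-03 -9.99998643e-01]] 0.9974946574310538 0.15
```

View pics/top1.png

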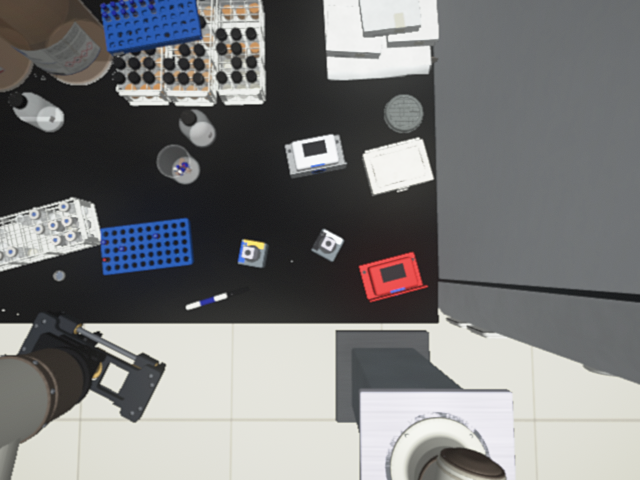

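View pics/wrist1.png

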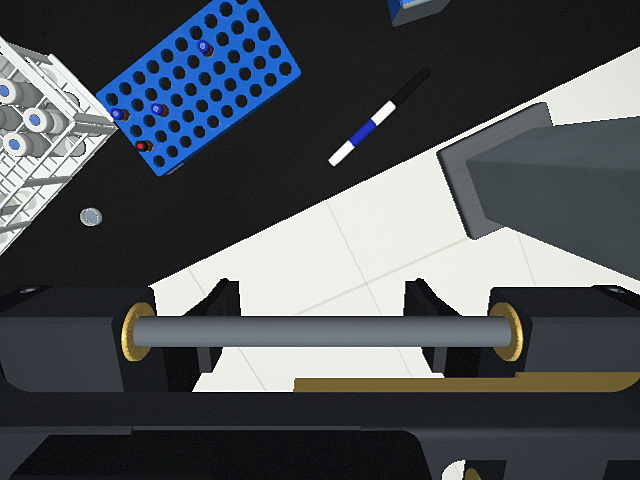

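The top view (up = +x, left = +y) shows the white reader at about (315,155), the reference block at (327,244), the yellow/blue block at (252,252) and the red look-alike at (391,277). The wrist camera mainly shows the blue rack and a pen. Next I'll enlarge the working area.

```bash
python3 - <<'E'
from h import *
a=cv2.imread('pics/top1.png')[125:275,230:350]
a=cv2.resize(a,(480,600),interpolation=cv2.INTER_CUBIC)
b=cv2.imread('pics/scene1.png'); b=cv2.resize(b,(320,240)); 
b=np.vstack([b,np.zeros((360,320,3),np.uint8)])
cv2.imwrite('pics/crop1.png',np.hstack([a,b]))
E
```

```text
(no output)
```

View pics/crop1.png

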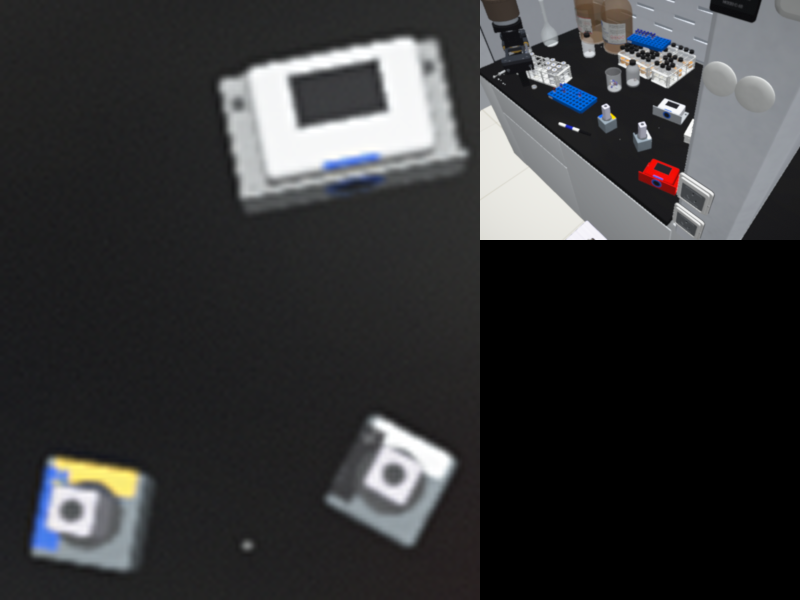

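The crop (4× scale, offset 230,125) shows the reference block's top corners at about (375,415), (455,460), (410,547) and (325,500). Its white edge is up-right and its black edge up-left. The reader's face plate is along its lower edge.

```bash
cat >> h.py <<'E'
def yaw(d): return np.degrees(np.arctan2(d[1],d[0]))
E
python3 - <<'E'
from h import *
c=dict(np.load('pics/top1.npz'))
P=lambda x,y,z: onz(c,230+(x-1.5)/4,125+(y-1.5)/4,z)
q=[P(*p,.046) for p in [(375,415),(455,460),(410,547),(325,500)]]
print('block',np.mean(q,0),[np.linalg.norm(q[i]-q[i-1]) for i in range(4)],yaw(q[0]-q[3]),yaw(q[1]-q[2]), yaw(q[0]-q[1])-90,yaw(q[3]-q[2])-90)
print('stem',P(395,472,.1))
l,m=P(238,197,.042),P(467,155,.042); print('plate',l,m,(l+m)/2,np.linalg.norm(l-m),yaw(l-m)-90)
print('window', P(357,183,.023)); print('other stem',P(72,511,.1))
s=r.sense(); T=s['ee_rot']; print('tool yaw',yaw(T[:,0]))
E
```

```text
block [0.45493684 0.22814863 0.046     ] [np.float64(0.050457821091006064), np.float64(0.046887656492218675), np.float64(0.04999652399546913), np.float64(0.049417533605419686)] -30.44557645120113 -27.557225743283404 -29.515179832182433 -28.954202799295764
stem [0.45598325 0.22768181 0.1       ]
plate [0.60262798 0.30729303 0.042     ] [0.62468172 0.18818125 0.042     ] [0.61365485 0.24773714 0.042     ] 0.12113621840416876 10.489617495203888
window [0.61428104 0.24534274 0.023     ]
other stem [0.43735062 0.38240165 0.1       ]
tool yaw -26.00753289543865
```

```bash
cat >> h.py <<'E'
def delta(p,yw):
    s=r.sense(); T=np.array(s['ee_rot']); p0=np.array(s['tcp_pos'])
    x=np.array([np.cos(np.radians(yw)),np.sin(np.radians(yw)),0]); z=np.array([0,0,-1.])
    D=np.c_[x,np.cross(z,x),z]
    print('shift mm',(T.T@(np.array(p)-p0)*1000).round(1),'turn',cv2.Rodrigues(T.T@D)[0].ravel().round(4))
E
python3 - <<'E'
from h import *
delta((.42,.228,.29),-5)
E
```

```text
shift mm [277.6 235.6   1.8] turn [ 1.600e-03  2.000e-04 -3.667e-01]
```

```bash
python3 -m pendant '[[[20,17,0],[0,0,-0.03]],[[50,42,0],[0,0,-0.07]],[[82,70,0],[0,0,-0.11]],[[115,98,0],[0,0,-0.16]],[[150,127,0],[0,0,-0.2]],[[185,157,0],[0,0,-0.25]],[[220,187,0],[0,0,-0.3]],[[250,212,0],[0,0,-0.34]],[[278,236,0],[0,0,-0.367]],[[278,236,0],[0,0,-0.367]]]' 1
python3 - <<'E'
from h import *
save('wrist','w2')
E
```

```text
time_s: 1.15
tcp_pos: [0.4209, 0.2244, 0.2921]
ee_rot: [[0.996, -0.091, -0.001], [-0.091, -0.996, -0.001], [-0.001, 0.001, -1.0]]
wrist_force: [-0.0, 0.9, 0.7]
gripper_width: 1.0
gripper_force: 0.0
```

View pics/w2.png

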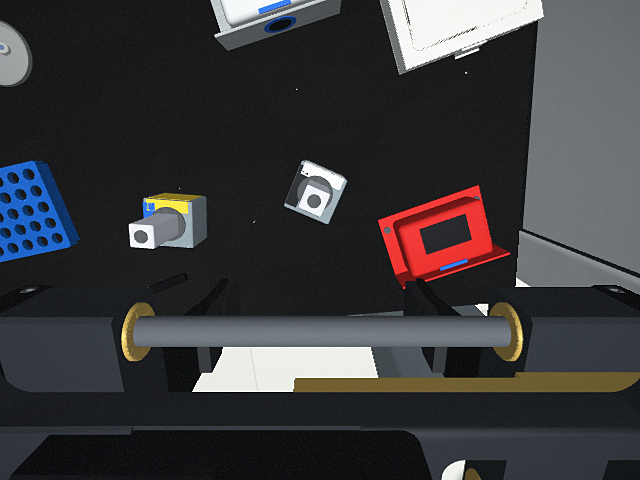

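The wrist view shows the window with its blue ring at about (280,24), the plate's lower edge from (224,51) to (341,11), and the reference block at (316,190) with its stem top at (314,201).

```bash
python3 - <<'E'
from h import *
c=dict(np.load('pics/w2.npz')); im=cv2.imread('pics/w2.png'); hsv=cv2.cvtColor(im,cv2.COLOR_BGR2HSV)
m=cv2.inRange(hsv,(100,120,50),(130,255,255)); m[:, :250]=0; m[:,320:]=0; m[60:]=0
for k in cv2.findContours(m,0,1)[0]:
    if len(k)>=5 and cv2.contourArea(k)>20: e=cv2.fitEllipse(k); print('ring',e,onz(c,*e[0],.023))
g=cv2.inRange(hsv,(0,0,70),(180,90,255)); g[:150]=0; g[235:]=0; g[:,:280]=0; g[:,355:]=0
k=max(cv2.findContours(g,0,1)[0],key=cv2.contourArea); print('block outline',cv2.approxPolyDP(k,4,True).reshape(-1,2).tolist())
w=cv2.inRange(hsv,(0,0,200),(180,40,255)); w[:183]=0;w[220:]=0;w[:,:295]=0;w[:,335:]=0
k=max(cv2.findContours(w,0,1)[0],key=cv2.contourArea); R=cv2.minAreaRect(k); print('stem',R,onz(c,*R[0],.1))
# lower plate edge: last bright row per column
pts=[]
for u in range(230,338,3):
    col=im[:70,u].max(1); v=np.where(col>80)[0].max()+.5; pts.append(onz(c,u,v,0)) 
pts=np.array(pts); vx,vy,x0,y0=cv2.fitLine(pts[:,:2].astype(np.float32),cv2.DIST_HUBER,0,.01,.01).ravel()
print('base line yaw',yaw((vx,vy))-90,(x0,y0), 'at y=.247 x',x0+vx/vy*(.247-y0), pts[[0,-1]])
E
```

```text
ring ((279.451416015625, 23.869874954223633), (12.924653053283691, 33.27035140991211), 71.76903533935547) [0.6146014  0.24762818 0.023     ]
ring ((273.3867492675781, 6.0817790031433105), (4.87123441696167, 44.150306701660156), 71.3121337890625) [0.62958641 0.25146044 0.023     ]
block outline [[303, 160], [300, 173], [308, 177], [298, 187], [295, 207], [285, 201], [284, 205], [328, 223], [346, 180]]
stem ((313.5517272949219, 200.3793182373047), (24.948225021362305, 24.68561363220215), 23.198589324951172) [0.4555908  0.22894337 0.1       ]
base line yaw -168.41574 (np.float32(0.6189106), np.float32(0.22923285)) at y=.247 x 0.61526865 [[0.60389595 0.30299266 0.        ]
 [0.62613241 0.19291255 0.        ]]
```

```bash
python3 - <<'E'
from h import *
delta((.4557,.2285,.126),-29)
E
```

```text
shift mm [ 34.7  -5.7 166.1] turn [3.000e-04 3.000e-04 4.157e-01]
```

```bash
python3 -m pendant '[[[15,-2,15],[0,0,0.1]],[[30,-5,35],[0,0,0.22]],[[35,-6,55],[0,0,0.34]],[[35,-6,75],[0,0,0.416]],[[35,-6,95],[0,0,0.416]],[[35,-6,115],[0,0,0.416]],[[35,-6,135],[0,0,0.416]],[[35,-6,152],[0,0,0.416]],[[35,-6,164],[0,0,0.416]],[[35,-6,166],[0,0,0.416]]]' 1
python3 -m pendant '[[[0,0,0],[0,0,0]],[[0,0,0],[0,0,0]],[[0,0,0],[0,0,0]]]' 
python3 - <<'E'
from h import *
delta((.4557,.2285,.126),-29)
E
```

```text
time_s: 2.2
tcp_pos: [0.455, 0.2309, 0.1247]
ee_rot: [[0.877, -0.481, -0.002], [-0.481, -0.877, -0.002], [-0.001, 0.003, -1.0]]
wrist_force: [-0.4, -0.3, -0.8]
gripper_width: 1.001
gripper_force: 0.0
time_s: 2.5
tcp_pos: [0.4561, 0.2311, 0.1271]
ee_rot: [[0.876, -0.482, 0.001], [-0.482, -0.876, 0.001], [0.001, -0.002, -1.0]]
wrist_force: [-0.8, -0.4, 0.2]
gripper_width: 0.999
gripper_force: 0.0
shift mm [0.9 2.5 1.1] turn [-0.0019 -0.0007  0.0036]
```

```bash
python3 -m pendant '[[[0,2,0],[0,0,0]],[[0,2,0],[0,0,0]],[[0,2,0],[0,0,0]],[[0,2,0],[0,0,0]],[[0,2,0],[0,0,0]],[[0,2,0],[0,0,0]],[[0,2,0],[0,0,0]],[[0,2,0],[0,0,0]],[[0,2,0],[0,0,0]],[[0,2,0],[0,0,0]]]' 0
python3 - <<'E'
from h import *
for i in range(4):
  c=save('wrist','w3'); s=r.sense(); print(s['tcp_pos'],yaw(s['ee_rot'][:,0]),s['gripper_width'],s['gripper_force'])
E
```

```text
time_s: 3.5
tcp_pos: [0.4546, 0.2288, 0.1261]
ee_rot: [[0.876, -0.482, -0.0], [-0.482, -0.876, -0.0], [-0.0, 0.0, -1.0]]
wrist_force: [-0.3, -0.5, -1.1]
gripper_width: 0.254
gripper_force: 30.0
[0.45462793 0.22878711 0.1260642 ] -28.817159991034156 0.25108192885639796 29.98501221416518
[0.45464562 0.22882264 0.12610878] -28.81456264067463 0.24776886358546096 29.98491914011538
[0.45463167 0.22884203 0.1261001 ] -28.812446969185427 0.2527784766651204 29.98479966307059
[0.4546389  0.22881365 0.12609622] -28.812570401589124 0.25521159069426463 29.984741758089513
```

View pics/w3.png

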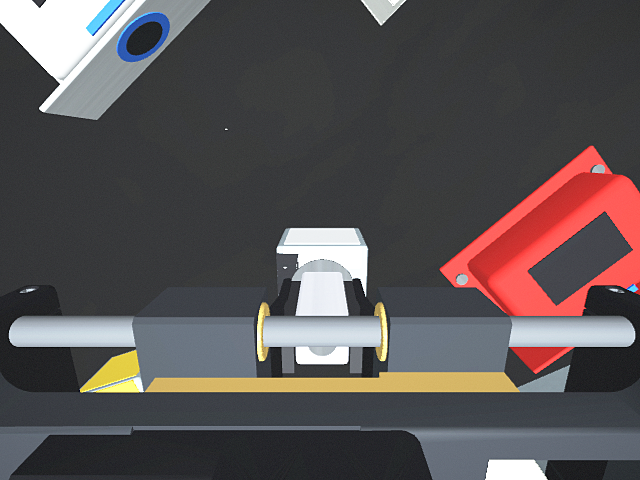

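The stem is gripped squarely, with the white tile facing forward. The front face runs from row 228 (bottom) to row 247 (top edge). The window is now clear at (144,37).

```bash
python3 - <<'E'
from h import *
c=dict(np.load('pics/w3.npz')); im=cv2.imread('pics/w3.png'); hsv=cv2.cvtColor(im,cv2.COLOR_BGR2HSV)
m=cv2.inRange(hsv,(105,150,50),(130,255,255)); m[:, :112]=0; m[:,180:]=0; m[75:]=0
k=max(cv2.findContours(m,0,1)[0],key=cv2.contourArea); e=cv2.fitEllipse(k); W=onz(c,*e[0],.023); print(e,W)
a,b=onz(c,97,120,0),onz(c,210,0,0); print('base edge',a,b,yaw(a-b)-90)
s=r.sense();T=s['ee_rot'];p=s['tcp_pos']
for uvz in [(287,228,0),(360,228,0),(277,247,.046),(368,247,.046)]: print('front pt in tool mm',T.T@(onz(c,*uvz)-p)*1000)
yw=11.3; n=np.array([np.cos(np.radians(yw)),np.sin(np.radians(yw)),0])
for g in (40,2): t=W-n*(.025+g/1000); t[2]=.128; delta(t,yw)
E
```

```text
((143.02774047851562, 36.85557556152344), (35.79325485229492, 60.98774337768555), 48.95195007324219) [0.61490061 0.24743798 0.023     ]
base edge [0.6031898  0.30619893 0.        ] [6.22580639e-01 2.09420306e-01 2.77555756e-17] 11.329918435823984
front pt in tool mm [ 24.71200715 -24.2569265  126.0790877 ]
front pt in tool mm [ 24.71721972  24.8298361  126.10287495]
front pt in tool mm [ 24.68811883 -25.05317817  80.07870054]
front pt in tool mm [24.69234562 24.05907277 80.10250036]
shift mm [ 81.7 -51.7  -1.9] turn [ 4.000e-04  4.000e-04 -7.001e-01]
shift mm [110.8 -76.2  -2. ] turn [ 4.000e-04  4.000e-04 -7.001e-01]
```

```bash
python3 -m pendant '[[[0,0,-10],[0,0,0]],[[5,-3,-15],[0,0,-0.06]],[[15,-9,-15],[0,0,-0.15]],[[28,-17,-15],[0,0,-0.25]],[[42,-26,-15],[0,0,-0.36]],[[56,-35,-15],[0,0,-0.47]],[[68,-43,-15],[0,0,-0.58]],[[77,-49,-15],[0,0,-0.67]],[[82,-52,-15],[0,0,-0.7]],[[82,-52,-15],[0,0,-0.7]]]'
python3 -m pendant '[[[0,0,0],[0,0,0]],[[0,0,0],[0,0,0]],[[0,0,0],[0,0,0]]]' 
python3 - <<'E'
from h import *
yw=11.3; n=np.array([np.cos(np.radians(yw)),np.sin(np.radians(yw)),0]);W=np.array([.6149,.2474,.023])
for z in (.136,.1265): t=W-n*(.025+.002); t[2]=z; delta(t,yw)
E
```

```text
time_s: 4.7
tcp_pos: [0.5524, 0.235, 0.1415]
ee_rot: [[0.981, 0.195, 0.0], [0.195, -0.981, 0.0], [0.0, -0.0, -1.0]]
wrist_force: [0.7, 0.9, -0.8]
gripper_width: 0.249
gripper_force: 30.0
time_s: 5.0
tcp_pos: [0.5513, 0.235, 0.1414]
ee_rot: [[0.981, 0.196, -0.0], [0.196, -0.981, -0.0], [-0.0, 0.0, -1.0]]
wrist_force: [-0.1, 0.2, -1.4]
gripper_width: 0.249
gripper_force: 30.0
shift mm [37.8  0.3  5.4] turn [ 0.      0.0001 -0.    ]
shift mm [37.8  0.3 14.9] turn [ 0.      0.0001 -0.    ]
```

```bash
python3 -m pendant '[[[6,0,0],[0,0,0]],[[16,0,4],[0,0,0]],[[25,0,8],[0,0,0]],[[30,0,11],[0,0,0]],[[33,0,13],[0,0,0]],[[35,0,14],[0,0,0]],[[36,0,15],[0,0,0]],[[36,0,15],[0,0,0]],[[36,0,15],[0,0,0]]]'
python3 - <<'E'
from h import *
save('wrist','w4')
E
```

```text
time_s: 5.9
tcp_pos: [0.5869, 0.242, 0.1264]
ee_rot: [[0.981, 0.196, 0.0], [0.196, -0.981, 0.0], [0.0, -0.0, -1.0]]
wrist_force: [0.4, -1.3, -2.6]
gripper_width: 0.245
gripper_force: 30.0
```

View pics/w4.png

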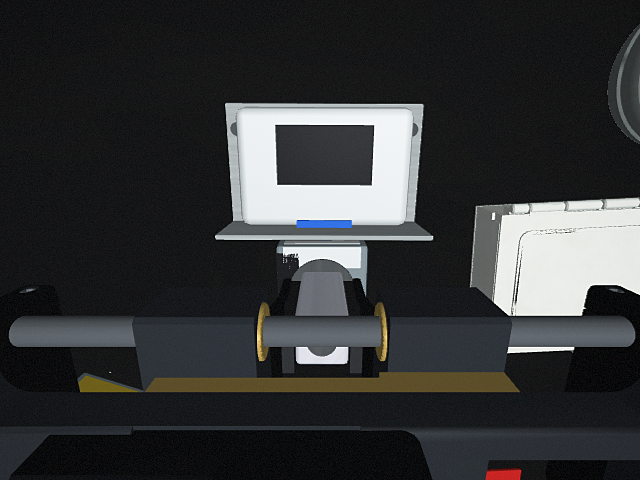

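The white tile is parallel to the plate (lower edge at row 240, block edge near row 245), so the gap is about 3 mm. It is centred too: the blue mark is at column 324 and the block at 322. I'll press it up lightly and hold it there.

```bash
python3 -m pendant '[[[0.5,0,0],[0,0,0]],[[1,0,0],[0,0,0]],[[1.5,0,0],[0,0,0]],[[2,0,0],[0,0,0]],[[2.5,0,0],[0,0,0]],[[2.5,0,0],[0,0,0]],[[2.5,0,0],[0,0,0]],[[2.5,0,0],[0,0,0]],[[2.5,0,0],[0,0,0]],[[2.5,0,0],[0,0,0]]]'
python3 -m pendant '[[[0,0,0],[0,0,0]],[[0,0,0],[0,0,0]],[[0,0,0],[0,0,0]],[[0,0,0],[0,0,0]],[[0,0,0],[0,0,0]],[[0,0,0],[0,0,0]],[[0,0,0],[0,0,0]],[[0,0,0],[0,0,0]],[[0,0,0],[0,0,0]],[[0,0,0],[0,0,0]]]'
```

```text
time_s: 6.95
tcp_pos: [0.5889, 0.2424, 0.1262]
ee_rot: [[0.981, 0.196, -0.001], [0.196, -0.981, -0.001], [-0.001, 0.0, -1.0]]
wrist_force: [-4.5, 0.5, 0.2]
gripper_width: 0.251
gripper_force: 30.0
time_s: 7.95
tcp_pos: [0.5889, 0.2424, 0.1262]
ee_rot: [[0.981, 0.196, -0.001], [0.196, -0.981, -0.001], [-0.001, 0.0, -1.0]]
wrist_force: [-5.0, -0.3, 0.3]
gripper_width: 0.248
gripper_force: 30.0
```

The white tile is pressed on with 5 N and has been held for over a second. Now I'll back off, lift and turn.

```bash
python3 -m pendant '[[[-4,0,0],[0,0,0]],[[-12,0,-4],[0,0,0]],[[-22,0,-10],[0,0,0.06]],[[-32,0,-14],[0,0,0.16]],[[-38,0,-15],[0,0,0.27]],[[-40,0,-15],[0,0,0.38]],[[-40,0,-15],[0,0,0.49]],[[-40,0,-15],[0,0,0.6]],[[-40,0,-15],[0,0,0.7]],[[-40,0,-15],[0,0,0.785]]]'
python3 -m pendant '[[[0,0,0],[0,0,0.1]],[[0,0,0],[0,0,0.21]],[[0,0,0],[0,0,0.32]],[[0,0,0],[0,0,0.43]],[[0,0,0],[0,0,0.54]],[[0,0,0],[0,0,0.65]],[[0,0,0],[0,0,0.74]],[[0,0,0],[0,0,0.786]],[[0,0,0],[0,0,0.786]],[[0,0,0],[0,0,0.786]]]'
python3 - <<'E'
from h import *
yw=11.3; n=np.array([np.cos(np.radians(yw)),np.sin(np.radians(yw)),0]);W=np.array([.6149,.2474,.023])
for z in (.1262,): t=W-n*(.025+.003); t[2]=z; delta(t,yw-90)
save('wrist','w5')
E
```

```text
time_s: 8.95
tcp_pos: [0.5506, 0.2349, 0.1418]
ee_rot: [[0.83, -0.557, 0.002], [-0.557, -0.83, 0.001], [0.001, -0.002, -1.0]]
wrist_force: [-0.5, -0.3, -1.3]
gripper_width: 0.253
gripper_force: 30.0
time_s: 9.95
tcp_pos: [0.5504, 0.2348, 0.1416]
ee_rot: [[0.197, -0.98, 0.001], [-0.98, -0.197, 0.001], [-0.0, -0.001, -1.0]]
wrist_force: [0.2, 0.1, -2.2]
gripper_width: 0.252
gripper_force: 30.0
shift mm [  0.3 -37.7  15.5] turn [-0.0013  0.0003  0.0011]
```

View pics/w5.png

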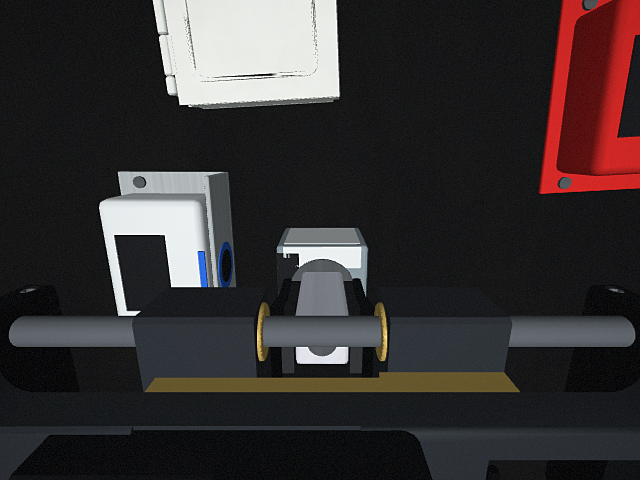

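The block is still square in the fingers. Its black side is on the left, facing the reader plate at column 210–230. I'll move in 37 mm along -y and down 15.

```bash
python3 -m pendant '[[[0,-6,0],[0,0,0]],[[0,-16,4],[0,0,0]],[[0,-25,8],[0,0,0]],[[0,-30,11],[0,0,0]],[[0,-34,13],[0,0,0]],[[0,-36,15],[0,0,0]],[[0,-37,15.3],[0,0,0]],[[0,-38,15.3],[0,0,0]],[[0,-39,15.3],[0,0,0]],[[0,-39,15.3],[0,0,0]]]'
python3 -m pendant '[[[0,0,0],[0,0,0]],[[0,0,0],[0,0,0]]]'
```

```text
time_s: 11.0
tcp_pos: [0.5885, 0.2424, 0.1261]
ee_rot: [[0.196, -0.981, 0.0], [-0.981, -0.196, 0.0], [-0.0, -0.0, -1.0]]
wrist_force: [-0.3, -0.6, 0.1]
gripper_width: 0.25
gripper_force: 30.0
time_s: 11.2
tcp_pos: [0.5886, 0.2423, 0.1261]
ee_rot: [[0.196, -0.981, 0.0], [-0.981, -0.196, 0.0], [-0.0, -0.0, -1.0]]
wrist_force: [-0.0, 0.2, 1.1]
gripper_width: 0.252
gripper_force: 30.0
```

```bash
python3 -m pendant '[[[0,0,0],[0,0,0]],[[0,0,0],[0,0,0]],[[0,0,0],[0,0,0]],[[0,0,0],[0,0,0]],[[0,0,0],[0,0,0]],[[0,0,0],[0,0,0]],[[0,0,0],[0,0,0]],[[0,0,0],[0,0,0]]]' 1
python3 -m pendant '[[[0,0,-5],[0,0,0]],[[0,0,-15],[0,0,0]],[[0,0,-30],[0,0,0]],[[-5,0,-50],[0,0,0]],[[-15,0,-75],[0,0,0]],[[-30,0,-100],[0,0,0]],[[-50,0,-125],[0,0,0]],[[-65,0,-145],[0,0,0]],[[-70,0,-150],[0,0,0]],[[-70,0,-150],[0,0,0]]]'
python3 - <<'E'
from h import *
save('wrist','w6')
c=save('top','t6'); a=c['frame'][100:275,220:350,::-1]
b=cv2.imread('pics/w6.png')
cv2.imwrite('pics/f6.png',np.hstack([cv2.resize(a,(390,525),interpolation=2),cv2.resize(b[:,:],(400,525))]))
E
```

```text
time_s: 12.0
tcp_pos: [0.5885, 0.2423, 0.126]
ee_rot: [[0.196, -0.981, -0.0], [-0.981, -0.196, 0.0], [-0.0, -0.0, -1.0]]
wrist_force: [-0.7, 0.2, 0.5]
gripper_width: 0.896
gripper_force: 0.0
time_s: 13.0
tcp_pos: [0.5747, 0.3115, 0.2771]
ee_rot: [[0.197, -0.98, 0.002], [-0.98, -0.197, 0.002], [-0.001, -0.002, -1.0]]
wrist_force: [-0.2, -0.4, -0.3]
gripper_width: 0.997
gripper_force: 0.0
```

View pics/f6.png

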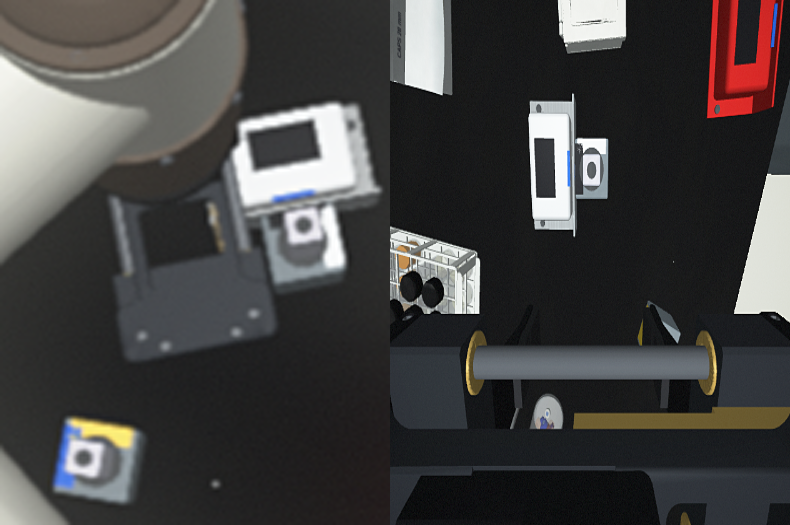

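The block stands upright against the plate, centred under the blue mark, with its black side to the reader and white facing outward. The other block has not moved and the gripper is clear.

```bash
python3 -c "
from station import r
print(r.finish_job())"
```

```text
the job is handed in; nothing more can be done
None
```

I handed the job in at about 13 s, but the hand-in returned no verdict. The white tile was pressed to the window for over a second, and the block now stands released with its black tile against the window. The yellow/blue block was not touched.

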